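# Run the glazing carrier round the corner rail into its spring catch

## Task

Push the orange-topped carrier along the aluminium corner rail, round the bend and on down the other leg until it snaps between the two spring jaws of the blue catch and stays pressed on the rubber buffer, then let go of it. Work gently by feel: do not let the carrier jam or be forced hard against the rail, do not ram the buffer deep into its block, and leave the tools and the parts tray where they lie.

Things in the scene. Friction and masses are not known exactly. Their poses are not given: they have to be found in the camera images.
- rail: Fixed aluminium corner rail (C-channel, 35 mm wide) on an 8 mm plywood base. Origin: centre of the 90 degree bend, at table level; z up. The channel's centreline runs from x 70, y -150 mm straight to (70, 0), then on an arc of radius 70 mm about the origin to (0, 70), then straight to (-145, 70). Ends capped. Friction about 0.2. The rail must not press the carrier with over 12 N.
- rail_bend_start (a point): Point on the channel's centreline where the entry leg ends and the bend begins, x 70, y 0 mm in the rail's frame, on the channel's floor, 8 mm above the table. Channel 29 mm wide inside; its lips, 17.5 to 19.5 mm above the table (the rail's top), leave a 22 mm slot, so the carrier cannot be lifted out. Axes as the rail's: travel on the entry leg is towards +y.
- rail_bend_end (a point): Point on the centreline where the bend ends and the exit leg begins, x 0, y 70 mm in the rail's frame, on the channel's floor. Travel on the exit leg is towards the rail's -x. The blue catch stands astride this leg, top 29 mm above the table. It was clamped by hand: the line between its jaws lies anywhere from 40 to 90 mm past this point; no reading of it is given, find it by feel or by eye.
- carrier: Loose carrier, 0.13 to 0.25 kg, captive in the rail. Two black discs of 27 mm diameter, 8 mm thick, centres 40 mm apart, run in the channel (1 mm play each side). Midway a 12 mm steel neck rises to the orange drum. Origin: under the discs, on the axis of neck and drum; x forward along the discs, z up. In the bend that axis runs about 3 mm inside the centreline. Starts on the entry leg.
- drum (a point): Middle of the carrier's upright orange drum, the place to push: 20 mm diameter, from 31 to 51 mm above the table, its middle 33 mm above the carrier's origin. It passes over the rail and over the catch with 2 mm to spare; fingertips beside it must stay at least 31 mm above the table there. Pushed loosely from behind, the carrier steers itself; clamped, it binds in the bend.
- buffer (a joint): How far the catch's rubber buffer plunger is pushed in, m: 0 = out, spring 2 N per mm. The catch's two steel rollers, 7 mm apart, sprung sideways, grip the carrier's neck: getting it between them takes 5 to 7 N; 1 mm past the rollers' line the neck meets the buffer and the push rises again. Home and let go, the buffer stays 2 to 3 mm in. More than 1 mm in is home; over 7 mm (14 N) is too hard.
- screwdriver: Bystander: red-handled screwdriver, 190 mm long, lying on the table outside the entry leg.
- punch: Bystander: chrome pin punch, 120 mm long, 12 mm thick, lying inside the corner of the rail.
- mallet: Bystander: black rubber mallet with wooden handle, head 90 by 52 mm, 230 mm long overall, lying at the robot's side of the rail. Origin under the head.
- tray: Bystander: grey plastic parts tray 150 by 110 by 30 mm with a steel door hinge in it, beyond the exit leg.

How it is judged:
On the way, in this order (a step that is already met when the one before it is completed fails the run):
1. the carrier is halfway round the bend (y of carrier in the frame of rail above 0.045 m and x of carrier in the frame of rail above 0 m).
2. the carrier has snapped into the catch and presses the buffer in by more than 1 mm (x of carrier in the frame of rail below -0.035 m and value of joint buffer above 0.001 m), for 0.2 s.
At the end, for the whole second after the job is handed in: The carrier stands still on the exit leg, let go, held by the catch's jaws with its neck keeping the buffer pushed in by 1 to 6 mm (all of step 2 and value of joint buffer below 0.006 m and y of carrier in the frame of rail above 0.06 m and linear speed of carrier below 0.01 m/s and contact force between the fingers and carrier below 0.2 N); the robot touches nothing.
It fails at once if the carrier jams or is forced against the rail with more than 12 N (contact force between carrier and rail above 12 N).
It fails at once if the buffer is rammed in by more than 7 mm (14 N) (value of joint buffer above 0.007 m).
It fails at once if a bystander is shifted by more than 15 mm (distance of any of screwdriver, punch, mallet, tray from where it was at the start of the episode above 0.015 m).
It also fails if it takes over 51 s, if anything falls off the work surface, if the arm or the gripper's body presses on something with over 40 N, if the wrist force passes 120 N, or if a joint passes its speed limit or range.

## Robot

A 7-joint arm with a two-finger parallel gripper is mounted at the origin on the work surface. World frame = base frame: x ahead of the robot, y to its left, z up, the work surface at z = 0. Lengths are in m, angles in rad, forces in N, time in s.
With the tool pointing down it reaches from about 0.4 to 0.85 m from the base axis. Payload 10.4 kg.
Tool frame: the origin (TCP) lies midway between the tips of the shut fingers; the grasp point (between the pads) lies 19 mm behind it; z points along the fingers, y is the line along which they close (so a half turn about z gives the same grasp; the last joint's range is limited). The gripper opens to 85 mm and grips with 20 to 120 N. Pads are 22 mm wide; open, the fingers measure 114 mm over their backs; the gripper's body (76 mm by 85 mm) begins 54 mm behind the grasp point. The pads swing forward as they close: fully open they stand 13 mm farther back than shut.
Start: joints at [-1.319, 0.332, -0.065, 1.46, 0.022, 1.35, -0.088], TCP at [0.17, 0.602, 0.231] pointing down, gripper open.
Joint ranges: [-2.6, 2.6], [-0.5, 2.12], [-1.47, 1.34], [0.16, 2.42], [-1.27, 4.41], [0.06, 2.06], [-2.6, 2.6]. Speed limits (rad/s): [2.22, 2.22, 2.79, 2.79, 3.14, 3.14, 3.14].

## Interface

Orientations are given as a unit quaternion [x, y, z, w].
In Python, from workcell import get_obs, camera, camera_params, hand_in gives the robot as it stands.
- The arm moves only by the tool carry_out, never from a script. Its argument "commands" is a list that holds one entry, the list of rows, each a list of 6 numbers: the shift along the tool's x, y, z in units of 40 mm (1.0 is 40 mm), then the turn, a rotation vector about the tool's x, y, z in units of 6 degrees (1.0 is 6 degrees). In form: [[[x, y, z, ax, ay, az], ...]]. A call has 1 to 20 rows; each row shifts and turns the commanded pose from where the row before left it, along the tool's axes as they then stand; what a row does not reach is not made up. A row lasts 1/12 s, in which the tool goes at most 41.7 mm and 7.16 degrees, less where a joint would pass 70% of its speed; a pose out of reach is approached as far as the arm can. A call is refused whole if a number of a shift passes 1 or a number of a turn 1, either way. A call with a gripper value outside its range is refused whole. "hand" is the closure, from -1 (fully open) to 1 (shut), set as the call begins (left out, the last holds). The fingers move at their own pace and stop on an object; "force" is the grip in N (left out, the last holds). Time passes only in rows, so rows that do not move let the fingers close. It gives the time, the measured TCP pose, the force, the opening and the grip force at its end, in the units of the state.
- get_obs(): the state, without advancing time (a new reading comes with each control period).
- camera(name): name is "scene" or "top"; returns the picture (384x512x3 uint8, red, green, blue); there is no depth.
- camera_params(name): a dict with "mtx" (3x3 intrinsics, pixels), "R" (3x3) and "t" (3): a world point X has camera coordinates R X + t. Camera axes: x right, y down, z forward; pixel columns grow to the right and rows downward; lengths in m; the calibration is good to about 2 mm. A picture is of the moment at which its call begins. camera_params takes no time and is no camera call.
- hand_in(): hands the job in; it is judged then, once.
The state is a dict: "clock": time; "joint_pos": joint angles; "joint_velocities": joint speeds; "tau": joint torques, N m; "position": TCP position; "ee_rot": TCP orientation; "ft_force": force on the tool from outside, world axes, zero at the start; "torque": the same for the moment, N m; "grip_width": opening from 0.0 (shut) to 1.0 (fully open); "grasp_force": force on a finger pad.
Only numpy, scipy, OpenCV 4.12 (cv2) and the standard library are available. Lean on these libraries where they do the work, as an engineer would, in place of code of your own. Each camera call takes 0.05 s, during which the arm holds its last target. There are 200 camera calls.

## Working session

There is one attempt and no reset: what is moved stays moved. The work goes in short steps, Python scripts to look and compute and a tool call to move; the robot and the scene stay as the last step left them, time stands still between calls to the robot, and variables do not carry over. Pictures are saved under pics/ and viewed, at most 10 in all, crops included, and the job is handed in when it is done.

Besides the shell and the picture viewer there is one more tool, called after "Request:" as name(argument=value, ...), one argument or row to a line, values as JSON. carry_out: Moves the arm, as the interface text tells. Its arguments: {"type":"object","properties":{"commands":{"type":"array"},"hand":{"type":"number"},"force":{"type":"number"}},"required":["commands"]}

```bash
mkdir -p pics; ls; python3 - <<'E'
from workcell import *
import cv2
for n in("scene","top"):
    cv2.imwrite(f"pics/{n}0.png",camera(n)[:,:,::-1]); p=camera_params(n); print(n,p)
o=get_obs();print({k:o[k] for k in("clock","position","ee_rot","ft_force","grip_width")})
E
```

```text
pics
scene {'mtx': array([[396.50461568,   0.        , 257.77185105],
       [  0.        , 396.50461568, 193.0569679 ],
       [  0.        ,   0.        ,   1.        ]]), 'R': array([[-0.73121249,  0.68212026, -0.00634385],
       [ 0.4044024 ,  0.42598043, -0.80932032],
       [-0.54935143, -0.59435059, -0.58733328]]), 't': array([ 0.4583598 , -0.194421  ,  1.17584794])}
top {'mtx': array([[462.6813044 ,   0.        , 260.4732661 ],
       [  0.        , 462.6813044 , 199.00384171],
       [  0.        ,   0.        ,   1.        ]]), 'R': array([[-0.01936618, -0.99962157, -0.01953638],
       [-0.98414288,  0.02250492, -0.17594407],
       [ 0.17631715,  0.01581923, -0.98420629]]), 't': array([0.03390657, 0.62739261, 0.76656535])}
{'clock': 0.1, 'position': array([0.16949003, 0.60123807, 0.23059211]), 'ee_rot': array([ 1.36966414e-01,  9.90575489e-01, -6.31860935e-04, -6.08924986e-05]), 'ft_force': array([0.39629051, 0.38659544, 0.37066386]), 'grip_width': 0.9996145602477474}
```

View pics/top0.png

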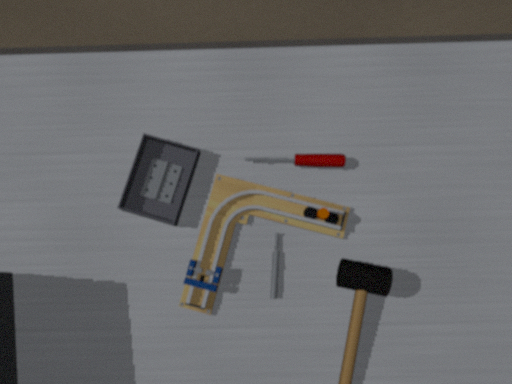

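View pics/scene0.png

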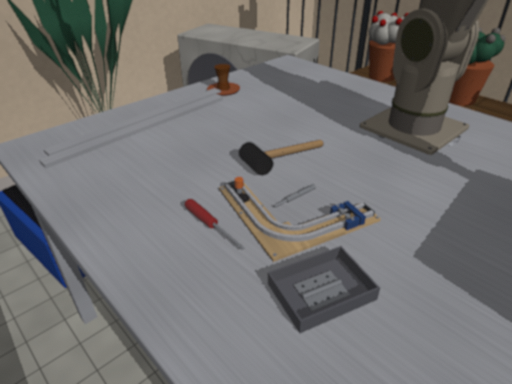

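```bash
cat > h.py <<'E'
import numpy as np
from workcell import *
def ray(n,u,v,z):
    p=camera_params(n);R,t=p["R"],p["t"]
    d=R.T@np.linalg.inv(p["mtx"])@[u,v,1.];c=-R.T@t
    return c+d*(z-c[2])/d[2]
def proj(n,X):
    p=camera_params(n);q=p["mtx"]@(p["R"]@X+p["t"]);return q[:2]/q[2]
E
python3 - <<'E'
import cv2
from h import *
im=cv2.imread("pics/top0.png")
c=im[170:320,170:360];cv2.imwrite("pics/crop0.png",cv2.resize(c,None,fx=4,fy=4,interpolation=cv2.INTER_CUBIC)[:600])
for n in("top","scene"):
    im=cv2.imread(f"pics/{n}0.png");h=cv2.cvtColor(im,cv2.COLOR_BGR2HSV)
    m=cv2.inRange(h,(4,190,130),(14,255,255))
    k,_,s,ce=cv2.connectedComponentsWithStats(m)
    for i in range(1,k):
        if s[i,4]>15: print(n,"orange",s[i],ce[i],ray(n,*ce[i],.041))
    m=cv2.inRange(h,(100,120,40),(125,255,255));k,_,s,ce=cv2.connectedComponentsWithStats(m)
    for i in range(1,k):
        if s[i,4]>15: print(n,"blue",s[i],ce[i],ray(n,*ce[i],.029))
E
```

```text
top blue [190 261   6   7  30] [192.4        263.46666667] [0.51791375 0.14572332 0.029     ]
top blue [213 267   9  16  66] [217.06060606 274.63636364] [0.49722165 0.10137295 0.029     ]
top blue [187 269   6   6  29] [189.62068966 271.82758621] [0.50315894 0.15062006 0.029     ]
top blue [185 278  32  13 173] [200.84393064 284.12716763] [0.48108766 0.13038509 0.029     ]
scene blue [   0  191   66   96 1688] [ 29.42950237 234.02606635] [ 0.99401661 -0.24780569  0.029     ]
scene blue [340 202  25  27 239] [353.15062762 215.62761506] [0.49880889 0.14470619 0.029     ]
scene blue [332 206   6   6  26] [334.19230769 208.30769231] [0.50751396 0.10359851 0.029     ]
```

View pics/crop0.png

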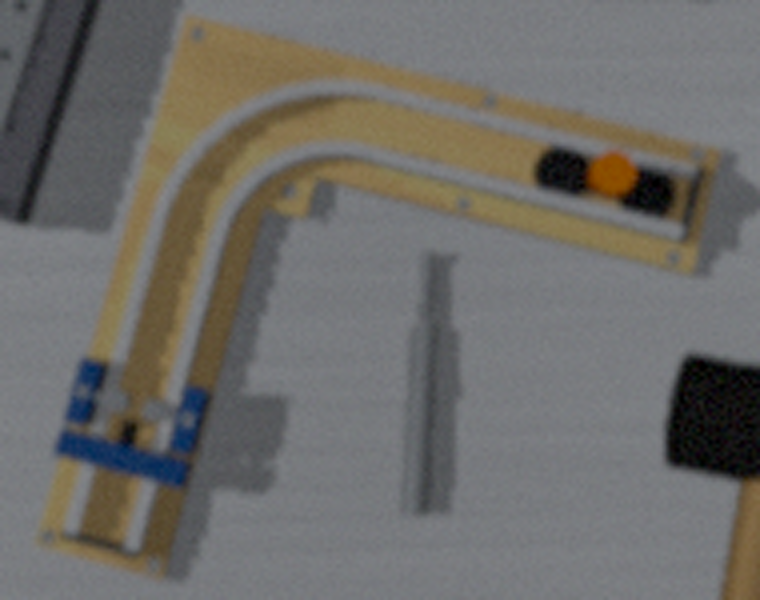

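```bash
python3 - <<'E'
import cv2
from h import *
im=cv2.imread("pics/top0.png");h=cv2.cvtColor(im,cv2.COLOR_BGR2HSV)
f=lambda x,y,z:ray("top",170+(x-1.5)/4,170+(y-1.5)/4,z)[:2]
a,b=f(692,200,.0195),f(104,542,.0195)   # end caps
d=f(400,97,.0195)-f(690,168,.0195); e=f(80,525,.0195)-f(180,170,.0195)
print("caps",a,b,"yaw entry",np.degrees(np.arctan2(-d[0],d[1])))
th=np.arctan2(-d[0],d[1])
R=lambda t:np.array([[np.cos(t),-np.sin(t)],[np.sin(t),np.cos(t)]])
# line fit from bright lip pixels
ply=cv2.dilate(cv2.inRange(h,(12,70,60),(30,255,255)),np.ones((3,3)))
m=(h[...,2]>125)&(h[...,1]<75)
v,u=np.nonzero(m[170:320,170:360]);P=np.array([ray("top",x+170,y+170,.0195)[:2] for x,y in zip(u,v)])
o=(a-R(th)@[.07,-.15]+b-R(th)@[-.145,.07])/2
print("o",o,np.degrees(th))
for it in range(6):
    q=(P-o)@R(th)
    A=[];B=[]
    for s in(1,-1):
        k=(abs(q[:,0]-.07-s*.01425)<.006)&(q[:,1]<-.005)&(q[:,1]>-.14)
        A+=[(1,0,-y) for y in q[k,1]];B+=list(q[k,0]-.07-s*.01425)
        n1=k.sum()
        k=(abs(q[:,1]-.07-s*.01425)<.006)&(q[:,0]<-.005)&(q[:,0]>-.14)&~((q[:,0]<-.035)&(q[:,0]>-.105))
        A+=[(0,1,x) for x in q[k,0]];B+=list(q[k,1]-.07-s*.01425)
        print(s,n1,k.sum(),end=" ")
    x,*_=np.linalg.lstsq(np.array(A),np.array(B),rcond=None)
    o=o+R(th)@x[:2];th+=x[2]
    print(o,np.degrees(th),np.std(B))
print("o,th",o,th)
tr=lambda p:R(th).T@(p-o)
print("caps",tr(a),tr(b))
print("drum",f(612,174,.041),tr(f(612,174,.041)))
for z in(.02,.029):print("rollers",tr(f(112,402,z)),tr(f(158,410,z)))
print("drum scene guess", tr(ray("scene",239,183,.041)[:2]))
print("bar",tr(f(123,457,.029)),"blackplunger",tr(f(128,432,.022)))
c=np.array([.07,.0]);print("start,end world",o+R(th)@[.07,0],o+R(th)@[0,.07])
E
```

```text
caps [ 0.59258238 -0.1288891 ] [0.44428324 0.14101677] yaw entry -15.317801152329217Traceback (most recent call last):
  File "<stdin>", line 13, in <module>
  File "h.py", line 4, in ray
    p=camera_params(n);R,t=p["R"],p["t"]
ValueError: time passes only in moves, steps and waits
```

```bash
sed -i 's/^def ray/P_={n:camera_params(n) for n in("top","scene")}\ndef ray/; s/p=camera_params(n)/p=P_[n]/' h.py; cat > fit.py <<'E'
import cv2
from h import *
im=cv2.imread("pics/top0.png");h=cv2.cvtColor(im,cv2.COLOR_BGR2HSV)
f=lambda x,y,z:ray("top",170+(x-1.5)/4,170+(y-1.5)/4,z)[:2]
a,b=f(692,200,.0195),f(104,542,.0195)
d=f(400,97,.0195)-f(690,168,.0195)
th=np.arctan2(-d[0],d[1])
R=lambda t:np.array([[np.cos(t),-np.sin(t)],[np.sin(t),np.cos(t)]])
m=(h[...,2]>125)&(h[...,1]<75)
v,u=np.nonzero(m[170:320,170:360]);P=np.array([ray("top",x+170,y+170,.0195)[:2] for x,y in zip(u,v)])
o=(a-R(th)@[.07,-.15]+b-R(th)@[-.145,.07])/2
print("o",o,np.degrees(th))
for it in range(6):
    q=(P-o)@R(th)
    A=[];B=[];N=[]
    for s in(1,-1):
        k=(abs(q[:,0]-.07-s*.01425)<.006)&(q[:,1]<-.005)&(q[:,1]>-.14)
        A+=[(1,0,-y) for y in q[k,1]];B+=list(q[k,0]-.07-s*.01425);N+=[k.sum()]
        k=(abs(q[:,1]-.07-s*.01425)<.006)&(q[:,0]<-.005)&(q[:,0]>-.14)&~((q[:,0]<-.035)&(q[:,0]>-.105))
        A+=[(0,1,x) for x in q[k,0]];B+=list(q[k,1]-.07-s*.01425);N+=[k.sum()]
    x,*_=np.linalg.lstsq(np.array(A),np.array(B),rcond=None)
    o=o+R(th)@x[:2];th+=x[2]
    print(N,o,np.degrees(th),np.std(B))
tr=lambda p:R(th).T@(p-o)
print("caps",tr(a),tr(b))
print("drum",f(612,174,.041),tr(f(612,174,.041)))
for z in(.02,.029):print("rollers",tr(f(112,402,z)),tr(f(158,410,z)))
print("bar",tr(f(123,457,.029)),"blackplunger",tr(f(128,432,.022)))
print("start,end world",o+R(th)@[.07,0],o+R(th)@[0,.07])
hs=cv2.cvtColor(cv2.imread("pics/scene0.png"),cv2.COLOR_BGR2HSV)
print("drum scene", tr(ray("scene",239,183,.041)[:2]))
E
python3 fit.py
```

```text
o [0.56516754 0.03473637] -15.317801152329217
[np.int64(155), np.int64(86), np.int64(124), np.int64(80)] [0.56613269 0.03745665] -15.69272581460143 0.0026322784374746273
[np.int64(160), np.int64(96), np.int64(127), np.int64(88)] [0.56644419 0.03745166] -15.931480006515292 0.0020753989581574254
[np.int64(159), np.int64(96), np.int64(127), np.int64(88)] [0.56642086 0.03748895] -15.910701552432101 0.0020544654193064196
[np.int64(159), np.int64(97), np.int64(127), np.int64(88)] [0.56642747 0.03748688] -15.91767909769297 0.0020534731438362854
[np.int64(159), np.int64(97), np.int64(127), np.int64(88)] [0.56642748 0.03748685] -15.91769873466392 0.002053462203843268
[np.int64(159), np.int64(97), np.int64(127), np.int64(88)] [0.56642748 0.03748685] -15.917698789945577 0.0020534622037895025
caps [ 0.07078168 -0.15282339] [-0.14585455  0.0660614 ]
drum [ 0.60233787 -0.09021975] [ 0.0695578  -0.11296125]
rollers [-0.08544463  0.07977451] [-0.08355809  0.05859855]
rollers [-0.08530259  0.07837619] [-0.08343613  0.05742564]
bar [-0.10733492  0.06686448] blackplunger [-0.09640647  0.06874899]
start,end world [0.63374345 0.01828891] [0.58562542 0.10480282]
drum scene [ 0.06756104 -0.11138405]
```

Request:
carry_out(
  commands=[
    [[-0.6,-0.55,0,0,0,0],[-0.6,-0.55,0,0,0,0],[-0.6,-0.55,0,0,0,0],[-0.6,-0.55,0,0,0,0],[-0.6,-0.55,0,0,0,0],[-0.6,-0.55,0,0,0,0],[-0.6,-0.55,0,0,0,0],[-0.6,-0.55,0,0,0,0],[-0.6,-0.55,0,0,0,0],[-0.6,-0.55,0,0,0,0],[-0.6,-0.55,0,0,0,0],[-0.6,-0.55,0,0,0,0],[-0.6,-0.55,0,0,0,0],[-0.6,-0.55,0,0,0,0],[-0.6,-0.55,0,0,0,0],[-0.6,-0.55,0,0,0,0],[-0.6,-0.55,0,0,0,0],[-0.6,-0.55,0,0,0,0],[-0.6,-0.55,0,0,0,0],[-0.6,-0.55,0,0,0,0]],
  ],
  hand=0,
  force=20,
)

```text
clock: 1.77
position: [0.5126, 0.0463, 0.2312]
ee_rot: [0.137, 0.991, 0.0, -0.0]
ft_force: [0.5, 0.4, 0.7]
grip_width: 0.5
grasp_force: 0.0
```

Request:
carry_out(
  commands=[
    [[-0.62,-0.53,0,0,0,0],[-0.62,-0.53,0,0,0,0],[-0.62,-0.53,0,0,0,0],[-0.62,-0.53,0,0,0,0],[-0.62,-0.53,0,0,0,0],[0,0,0.8,0,0,0],[0,0,0.8,0,0,0],[0,0,0.8,0,0,0],[0,0,0.8,0,0,0],[0,0,0.4,0,0,0],[0,0,0.1,0,0,0],[0,0,0,0,0,0]],
  ],
)

```text
clock: 2.77
position: [0.6019, -0.0878, 0.0822]
ee_rot: [0.137, 0.991, -0.0, -0.001]
ft_force: [0.7, 0.2, 1.1]
grip_width: 0.501
grasp_force: 0.0
```

```bash
python3 - <<'E'
from h import *
import cv2
a=camera("top")[170:260,260:380,::-1];b=camera("scene")[110:230,180:300,::-1]
a=cv2.resize(a,(400,300),interpolation=cv2.INTER_CUBIC);b=cv2.resize(b,(400,400),interpolation=cv2.INTER_CUBIC)[:300]
cv2.imwrite("pics/c1.png",np.hstack([a,b]));o=get_obs();print(o["position"],o["clock"])
E
```

```text
[ 0.60350642 -0.08801024  0.08456382] 2.8667
```

View pics/c1.png

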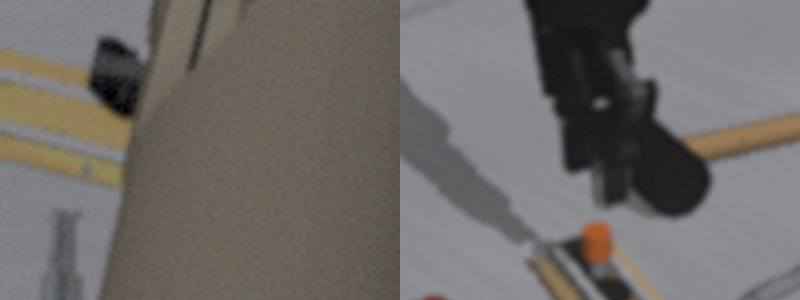

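Request:
carry_out(
  commands=[
    [[0,0,0.5,0,0,0],[0,0,0.5,0,0,0],[0,0,0.22,0,0,0],[0,0,0,0,0,0],[0,0.05,0,0,0,0],[0,0.05,0,0,0,0],[0,0.05,0,0,0,0],[0,0.05,0,0,0,0],[0,0.05,0,0,0,0],[0,0.05,0,0,0,0],[0,0.05,0,0,0,0],[0,0.05,0,0,0,0],[0,0.05,0,0,0,0],[0,0.05,0,0,0,0]],
  ],
)

```text
clock: 4.03
position: [0.6082, -0.0684, 0.0344]
ee_rot: [0.137, 0.991, 0.0, -0.0]
ft_force: [0.1, -1.2, 0.1]
grip_width: 0.5
grasp_force: 0.2
```

Request:
carry_out(
  commands=[
    [[0,0.06,0,0,0,0],[0,0.06,0,0,0,0],[0,0.06,0,0,0,0],[0,0.06,0,0,0,0],[0,0.06,0,0,0,0],[0,0.06,0,0,0,0],[0,0.06,0,0,0,0],[0,0.06,0,0,0,0],[0,0.06,0,0,0,0],[0,0.06,0,0,0,0],[0,0.06,0,0,0,0],[0,0.06,0,0,0,0],[0,0.06,0,0,0,0],[0,0.06,0,0,0,0],[0,0.06,0,0,0,0],[0,0.06,0,0,0,0],[0,0.06,0,0,0,0],[0,0.06,0,0,0,0],[0,0.06,0,0,0,0],[0,0.06,0,0,0,0]],
  ],
)

```text
clock: 5.7
position: [0.6213, -0.0221, 0.0345]
ee_rot: [0.137, 0.991, 0.0, -0.0]
ft_force: [-0.2, 0.2, -0.6]
grip_width: 0.497
grasp_force: 0.1
```

```bash
python3 - <<'E'
from h import *
import cv2
a=camera("top")[140:260,200:360,::-1];b=camera("scene")[130:250,190:310,::-1]
a=cv2.resize(a,(400,300),interpolation=cv2.INTER_CUBIC);b=cv2.resize(b,(400,400),interpolation=cv2.INTER_CUBIC)[:300]
cv2.imwrite("pics/c2.png",np.hstack([a,b]));o=get_obs();print(o["position"],o["clock"],o["ft_force"])
E
```

```text
[ 0.62136762 -0.02172242  0.03448576] 5.8 [0.62754784 0.97857081 0.08013796]
```

View pics/c2.png

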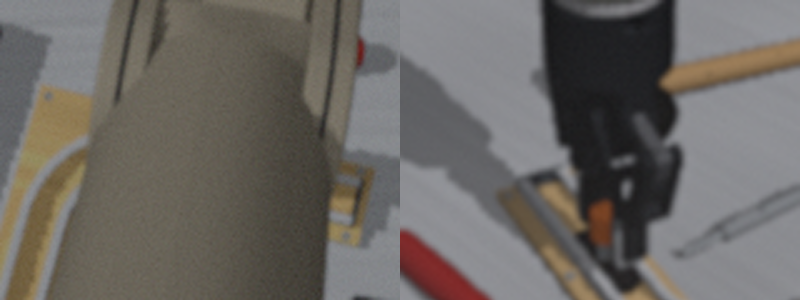

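Request:
carry_out(
  commands=[
    [[0,0.066,0,0,0,0],[0,0.066,0,0,0,0],[0,0.066,0,0,0,0],[0,0.066,0,0,0,0],[0,0.066,0,0,0,0],[0,0.066,0,0,0,0],[0,0.066,0,0,0,0],[0,0.066,0,0,0,0],[0,0.066,0,0,0,0],[0,0.066,0,0,0,0],[0,0.066,0,0,0,0],[0,0.066,0,0,0,0],[0,0.066,0,0,0,0],[0,0.066,0,0,0,0],[0,0.066,0,0,0,0],[0,0.066,0,0,0,0],[0,0.066,0,0,0,0],[0,0.066,0,0,0,0],[0,0.066,0,0,0,0],[0,0.066,0,0,0,0]],
  ],
)

```text
clock: 7.47
position: [0.6356, 0.0287, 0.0345]
ee_rot: [0.137, 0.991, 0.0, -0.0]
ft_force: [-0.5, -0.7, 0.4]
grip_width: 0.502
grasp_force: 0.2
```

Request:
carry_out(
  commands=[
    [[0.011,0.058,0,0,0,-0.333],[0.011,0.058,0,0,0,-0.333],[0.011,0.058,0,0,0,-0.333],[0.011,0.058,0,0,0,-0.333],[0.011,0.058,0,0,0,-0.333],[0.011,0.058,0,0,0,-0.333],[0.011,0.058,0,0,0,-0.333],[0.011,0.058,0,0,0,-0.333],[0.011,0.058,0,0,0,-0.333],[0.011,0.058,0,0,0,-0.333],[0.011,0.058,0,0,0,-0.333],[0.011,0.058,0,0,0,-0.333],[0.011,0.058,0,0,0,-0.333],[0.011,0.058,0,0,0,-0.333],[0.011,0.058,0,0,0,-0.333]],
  ],
)

```text
clock: 8.72
position: [0.63, 0.0633, 0.0345]
ee_rot: [-0.125, 0.992, 0.0, -0.0]
ft_force: [0.2, -0.8, -1.0]
grip_width: 0.498
grasp_force: 0.2
```

Request:
carry_out(
  commands=[
    [[0.011,0.058,0,0,0,-0.333],[0.011,0.058,0,0,0,-0.333],[0.011,0.058,0,0,0,-0.333],[0.011,0.058,0,0,0,-0.333],[0.011,0.058,0,0,0,-0.333],[0.011,0.058,0,0,0,-0.333],[0.011,0.058,0,0,0,-0.333],[0.011,0.058,0,0,0,-0.333],[0.011,0.058,0,0,0,-0.333],[0.011,0.058,0,0,0,-0.333],[0.011,0.058,0,0,0,-0.333],[0.011,0.058,0,0,0,-0.333],[0.011,0.058,0,0,0,-0.333],[0.011,0.058,0,0,0,-0.333],[0.011,0.058,0,0,0,-0.333]],
  ],
)

```text
clock: 9.97
position: [0.6081, 0.0904, 0.0345]
ee_rot: [-0.377, 0.926, 0.0, 0.0]
ft_force: [0.5, 0.6, -0.6]
grip_width: 0.5
grasp_force: 0.2
```

Request:
carry_out(
  commands=[
    [[0.011,0.058,0,0,0,-0.333],[0.011,0.058,0,0,0,-0.333],[0.011,0.058,0,0,0,-0.333],[0.011,0.058,0,0,0,-0.333],[0.011,0.058,0,0,0,-0.333],[0.011,0.058,0,0,0,-0.333],[0.011,0.058,0,0,0,-0.333],[0.011,0.058,0,0,0,-0.333],[0.011,0.058,0,0,0,-0.333],[0.011,0.058,0,0,0,-0.333],[0.011,0.058,0,0,0,-0.333],[0.011,0.058,0,0,0,-0.333],[0.011,0.058,0,0,0,-0.333],[0.011,0.058,0,0,0,-0.333],[0.011,0.058,0,0,0,-0.333]],
  ],
)

```text
clock: 11.22
position: [0.5754, 0.1032, 0.0346]
ee_rot: [-0.604, 0.797, -0.0, 0.0]
ft_force: [0.3, 1.5, 0.1]
grip_width: 0.502
grasp_force: 0.1
```

```bash
python3 - <<'E'
from h import *
import cv2
a=camera("top")[170:320,130:330,::-1];b=camera("scene")[130:250,240:400,::-1]
a=cv2.resize(a,(400,300),interpolation=cv2.INTER_CUBIC);b=cv2.resize(b,(400,300),interpolation=cv2.INTER_CUBIC)
cv2.imwrite("pics/c3.png",np.hstack([a,b]));o=get_obs();print(o["position"],o["ee_rot"],o["clock"],o["ft_force"])
E
```

```text
[0.57520841 0.102815   0.03458735] [-6.03227252e-01  7.97569266e-01  3.34216843e-04  1.89189573e-04] 11.3167 [-0.58524626  0.40178558 -0.43548588]
```

View pics/c3.png

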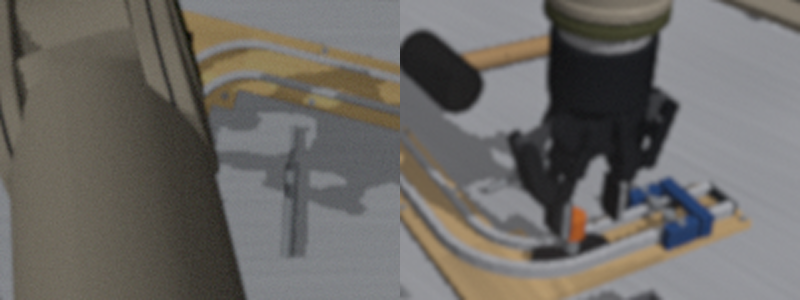

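Request:
carry_out(
  commands=[
    [[-0.005,0.07,0,0,0,0],[-0.005,0.07,0,0,0,0],[-0.005,0.07,0,0,0,0],[-0.005,0.07,0,0,0,0],[-0.005,0.07,0,0,0,0],[-0.005,0.07,0,0,0,0],[-0.005,0.07,0,0,0,0],[-0.005,0.07,0,0,0,0],[-0.005,0.07,0,0,0,0],[-0.005,0.07,0,0,0,0],[-0.005,0.07,0,0,0,0],[-0.005,0.07,0,0,0,0],[-0.005,0.07,0,0,0,0],[-0.005,0.07,0,0,0,0],[-0.005,0.07,0,0,0,0],[-0.005,0.07,0,0,0,0],[-0.005,0.07,0,0,0,0],[-0.005,0.07,0,0,0,0],[-0.005,0.07,0,0,0,0],[-0.005,0.07,0,0,0,0]],
  ],
)

```text
clock: 12.98
position: [0.5224, 0.1221, 0.0345]
ee_rot: [-0.603, 0.798, 0.0, 0.0]
ft_force: [1.1, 0.1, -0.0]
grip_width: 0.495
grasp_force: 0.2
```

Request:
carry_out(
  commands=[
    [[0,0.05,0,0,0,0],[0,0.05,0,0,0,0],[0,0.05,0,0,0,0],[0,0.05,0,0,0,0],[0,0.05,0,0,0,0],[0,0.05,0,0,0,0],[0,0.05,0,0,0,0],[0,0.05,0,0,0,0],[0,0,0,0,0,0]],
  ],
)

```text
clock: 13.73
position: [0.5068, 0.1265, 0.0345]
ee_rot: [-0.603, 0.798, 0.0, -0.0]
ft_force: [-0.5, 1.1, 0.4]
grip_width: 0.501
grasp_force: 0.0
```

```bash
python3 - <<'E'
from h import *
import cv2
b=camera("scene")[160:250,290:410,::-1]
b=cv2.resize(b,(720,540),interpolation=cv2.INTER_CUBIC)
cv2.imwrite("pics/c4.png",b)
E
```

```text
(no output)
```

View pics/c4.png

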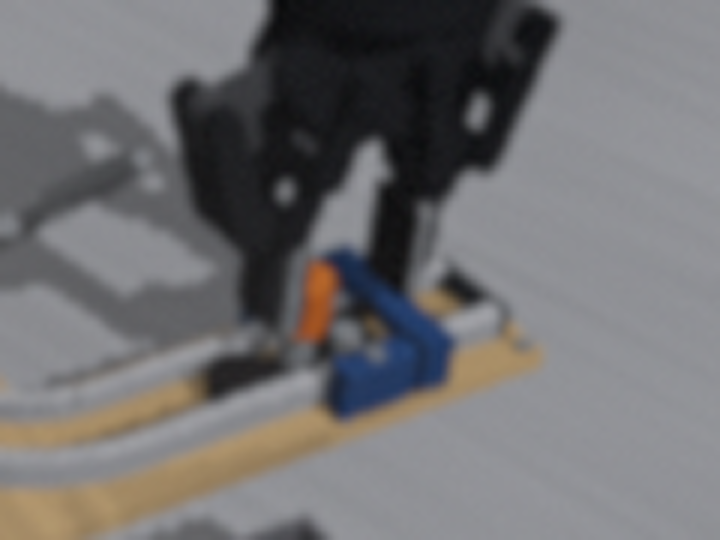

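Request:
carry_out(
  commands=[
    [[0,0.02,0,0,0,0],[0,0.02,0,0,0,0],[0,0.02,0,0,0,0],[0,0.02,0,0,0,0],[0,0.02,0,0,0,0],[0,0.02,0,0,0,0],[0,0,0,0,0,0]],
  ],
)

```text
clock: 14.37
position: [0.5024, 0.1278, 0.0345]
ee_rot: [-0.603, 0.798, 0.0, -0.0]
ft_force: [-0.9, -0.4, -0.1]
grip_width: 0.5
grasp_force: 0.0
```

Request:
carry_out(
  commands=[
    [[0,0.02,0,0,0,0],[0,0.02,0,0,0,0],[0,0.02,0,0,0,0],[0,0,0,0,0,0]],
  ],
)

```text
clock: 14.7
position: [0.5002, 0.1283, 0.0345]
ee_rot: [-0.603, 0.798, 0.0, -0.0]
ft_force: [0.4, -0.5, 0.1]
grip_width: 0.499
grasp_force: 0.1
```

Request:
carry_out(
  commands=[
    [[0,0.02,0,0,0,0],[0,0.02,0,0,0,0],[0,0,0,0,0,0]],
  ],
)

```text
clock: 14.95
position: [0.4991, 0.1287, 0.0347]
ee_rot: [-0.603, 0.798, -0.0, 0.0]
ft_force: [1.8, -0.7, 0.6]
grip_width: 0.499
grasp_force: 1.1
```

Request:
carry_out(
  commands=[
    [[0,0.02,0,0,0,0],[0,0.02,0,0,0,0],[0,0,0,0,0,0]],
  ],
)

```text
clock: 15.2
position: [0.4979, 0.1291, 0.0349]
ee_rot: [-0.603, 0.798, -0.0, 0.001]
ft_force: [4.4, -1.5, 1.3]
grip_width: 0.499
grasp_force: 2.4
```

Request:
carry_out(
  commands=[
    [[0,0.02,0,0,0,0],[0,0,0,0,0,0]],
  ],
)

```text
clock: 15.37
position: [0.4972, 0.1294, 0.035]
ee_rot: [-0.603, 0.798, -0.0, 0.001]
ft_force: [5.3, -2.0, 2.6]
grip_width: 0.497
grasp_force: 2.5
```

Request:
carry_out(
  commands=[
    [[0,0.02,0,0,0,0],[0,0,0,0,0,0]],
  ],
)

```text
clock: 15.53
position: [0.4965, 0.1295, 0.035]
ee_rot: [-0.603, 0.798, -0.0, 0.001]
ft_force: [5.3, -1.7, 2.7]
grip_width: 0.503
grasp_force: 2.7
```

Request:
carry_out(
  commands=[
    [[0,0.02,0,0,0,0],[0,0,0,0,0,0]],
  ],
)

```text
clock: 15.7
position: [0.4957, 0.1298, 0.035]
ee_rot: [-0.603, 0.798, -0.0, 0.001]
ft_force: [5.0, -2.0, 1.8]
grip_width: 0.501
grasp_force: 2.6
```

Request:
carry_out(
  commands=[
    [[0,0.02,0,0,0,0],[0,0,0,0,0,0]],
  ],
)

```text
clock: 15.87
position: [0.4946, 0.13, 0.0348]
ee_rot: [-0.603, 0.798, -0.0, 0.001]
ft_force: [4.2, -2.0, 1.5]
grip_width: 0.503
grasp_force: 2.2
```

Request:
carry_out(
  commands=[
    [[0,0.02,0,0,0,0],[0,0,0,0,0,0]],
  ],
)

```text
clock: 16.03
position: [0.4929, 0.1304, 0.0344]
ee_rot: [-0.603, 0.798, 0.0, -0.0]
ft_force: [2.2, -0.8, 0.5]
grip_width: 0.5
grasp_force: 0.8
```

Request:
carry_out(
  commands=[
    [[0,0.02,0,0,0,0],[0,0,0,0,0,0]],
  ],
)

```text
clock: 16.2
position: [0.4915, 0.1308, 0.034]
ee_rot: [-0.603, 0.798, 0.001, -0.001]
ft_force: [0.1, 0.1, -1.5]
grip_width: 0.501
grasp_force: 0.0
```

Request:
carry_out(
  commands=[
    [[0,0.02,0,0,0,0],[0,0,0,0,0,0]],
  ],
)

```text
clock: 16.37
position: [0.4911, 0.1309, 0.0342]
ee_rot: [-0.603, 0.798, 0.0, -0.0]
ft_force: [-0.2, 0.9, -0.2]
grip_width: 0.503
grasp_force: 0.0
```

Request:
carry_out(
  commands=[
    [[0,0.02,0,0,0,0],[0,0,0,0,0,0]],
  ],
)

```text
clock: 16.53
position: [0.4907, 0.131, 0.0344]
ee_rot: [-0.603, 0.798, 0.0, -0.0]
ft_force: [-0.6, -0.4, -1.4]
grip_width: 0.497
grasp_force: 0.0
```

Request:
carry_out(
  commands=[
    [[0,0.02,0,0,0,0],[0,0,0,0,0,0]],
  ],
)

```text
clock: 16.7
position: [0.4902, 0.1312, 0.0345]
ee_rot: [-0.603, 0.798, 0.0, 0.0]
ft_force: [0.1, -0.6, -1.1]
grip_width: 0.498
grasp_force: 0.2
```

Request:
carry_out(
  commands=[
    [[0,0.015,0,0,0,0],[0,0,0,0,0,0]],
  ],
)

```text
clock: 16.87
position: [0.4898, 0.1313, 0.0346]
ee_rot: [-0.603, 0.798, -0.0, 0.0]
ft_force: [0.2, -0.6, 0.0]
grip_width: 0.497
grasp_force: 0.7
```

Request:
carry_out(
  commands=[
    [[0,0.02,0,0,0,0],[0,0,0,0,0,0]],
  ],
)

```text
clock: 17.03
position: [0.4891, 0.1315, 0.0346]
ee_rot: [-0.603, 0.798, -0.0, 0.0]
ft_force: [2.3, -0.6, -0.6]
grip_width: 0.504
grasp_force: 1.1
```

Request:
carry_out(
  commands=[
    [[0,-0.05,0,0,0,0],[0,-0.1,0,0,0,0],[0,-0.12,0,0,0,0],[0,0,0,0,0,0],[0,0,-0.3,0,0,0],[0,0,-0.5,0,0,0],[0,0,-0.7,0,0,0],[0,0,-0.7,0,0,0],[0,0,-0.7,0,0,0],[0.5,0,-0.7,0,0,0],[0.7,0,-0.4,0,0,0],[0.7,0,0,0,0,0],[0.7,0,0,0,0,0],[0,0,0,0,0,0],[0,0,0,0,0,0]],
  ],
)

```text
clock: 18.28
position: [0.4828, 0.0693, 0.1909]
ee_rot: [-0.602, 0.799, 0.0, -0.004]
ft_force: [0.0, -0.1, 0.2]
grip_width: 0.498
grasp_force: 0.0
```

```bash
python3 - <<'E'
from h import *
import cv2
a=camera("top")[170:320,150:350,::-1];b=camera("scene")[160:250,290:410,::-1]
cv2.imwrite("pics/c5.png",np.hstack([cv2.resize(x,(400,300),interpolation=cv2.INTER_CUBIC) for x in(a,b)]));print(get_obs()["ft_force"])
E
```

```text
[-0.14099939 -0.05266993  0.52399305]
```

View pics/c5.png

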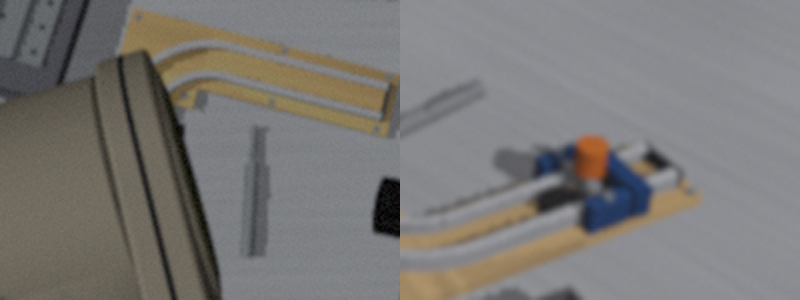

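```bash
python3 - <<'E'
from h import *
p=ray("scene",347.6,207,.041)[:2]-[.5664,.0375];print(.9617*p[0]-.2742*p[1],.2742*p[0]+.9617*p[1])
print(hand_in())
E
```

```text
-0.09110367947669887 0.06834504418341561
the job is handed in; nothing more can be done
None
```

I pushed the carrier round the bend and it snapped into the catch. I felt it come up against the buffer, then let go and backed the arm off. The last picture shows the drum still between the jaws. I handed the job in at about 18 s of the 51 s allowed; no verdict came back.

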